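# Hold the empty label printer's cover at its balance point

### The arm

A 6-joint arm with a two-finger parallel gripper is mounted at the origin on the work surface. World frame = base frame: x ahead of the robot, y to its left, z up, the work surface at z = 0. Lengths are in m, angles in rad, forces in N, time in s.
With the tool pointing down it reaches from about 0.275 to 0.875 m from the base axis. Payload 12.5 kg.
Tool frame: the origin (TCP) lies at the very end of the fingers, on their centre line; the grasp point (between the pads) lies 19 mm behind it; z points along the fingers, y is the line along which they close (so a half turn about z gives the same grasp; the last joint's range is limited). The gripper opens to 85 mm and grips with 20 to 120 N. Pads are 22 mm wide; open, the fingers measure 114 mm over their backs; the gripper's body (76 mm by 85 mm) begins 54 mm behind the grasp point. The pads swing forward as they close: fully open they stand 13 mm farther back than shut.
Start: joints at [-1.347, 0.351, 1.652, -0, 1.139, -0.085], TCP at [0.167, -0.524, 0.231] pointing down, gripper open.
Joint ranges: [-2.75, 2.75], [-0.79, 2.1], [0.01, 2.65], [-1.57, 4.71], [0.07, 3.14], [-2.87, 2.87]. Speed limits (rad/s): [2.22, 2.22, 2.79, 3.14, 3.14, 3.14].

### API

Orientations are given as a 3x3 rotation matrix whose columns are the frame's x, y, z axes.
In Python, from bench import manip gives the robot as it stands. Calls block until the motion is done:
- manip.move_ptp(position, orientation): joint-space move of the TCP to a pose.
- manip.move_l(position, attitude=None, max_speed=0.15): straight line of the TCP; attitude=None keeps the orientation; max_speed is the mean speed in m/s.
- manip.move_j(angles): joint-space move.
- manip.set_gripper(opening, effort=None): opening from 0.0 (shut) to 1.0 (fully open); effort is the grip in N (None keeps the last); returns when the fingers have stopped.
- manip.dwell(seconds).
- manip.inverse_kinematics(position, orientation): joint angles nearest the present ones, or None.
- manip.grab_frame(name): name is "scene" or "top"; returns (picture, depth): 420x560x3 uint8, red, green, blue; 420x560 float32, m along the optical axis (not along the pixel's ray), 0 where there is no reading.
- manip.get_calibration(name): a dict with "camera_matrix" (3x3 intrinsics, pixels), "k1" (the pictures are not rectified: a ray, as slopes to the right and down, at radius r is drawn at 1 + k1 r^2 times it, then the intrinsics apply), "R" (3x3) and "t" (3): a world point X has camera coordinates R X + t. Camera axes: x right, y down, z forward; pixel columns grow to the right and rows downward; lengths in m; the calibration is good to about 2 mm. A picture is of the moment at which its call begins. get_calibration takes no time and is no camera call.
A pose or a line that the arm cannot do raises manip.Unreachable and nothing moves.
- manip.sign_off(): hands the job in; it is judged then, once.
Trained networks look in the newest picture that a camera, given by its name, has taken for a name from the list of things; names that differ only in an ending like _2 or _b are one class to them, and where a whole thing is asked for, a point or a joint stands for the part that bears it (a point fixed in the world has none). Each returns a list of dicts, best first, with "confidence" (0 to 1); they miss things now and then, are a little off and sometimes report something else, mostly with a low value. They report only what shows in the picture. A call takes as long as a camera call.
- manip.look_for(camera, name): "at" ([x, y, z] in m, in world coordinates, good to about 4 mm: the middle of the surface that is visible of it).
Readings, each from a call of its own:
- manip.current_time(): time.
- manip.current_qpos(): joint angles.
- manip.current_joint_vel(): joint speeds.
- manip.current_joint_torque(): joint torques, N m.
- manip.current_ee_pos(): TCP position.
- manip.current_tcp_rot(): TCP orientation.
- manip.current_force(): force on the tool from outside, world axes, zero at the start.
- manip.current_ft_torque(): the same for the moment, N m.
- manip.current_grip_width(): opening from 0.0 (shut) to 1.0 (fully open).
- manip.current_grip_force(): force on a finger pad.
Only numpy, scipy, OpenCV 4.12 (cv2) and the standard library are available. Lean on these libraries where they do the work, as an engineer would, in place of code of your own. Each camera call takes 0.05 s, during which the arm holds its last target. There are 200 camera calls.

### The job

One of the two label printers has run out: only the bare cardboard core is left under its clear window. Swing that printer's cover up, under control all the way, to the point where it balances over its hinge, and finish with your fingers still on it, holding it still there so that it falls neither shut nor back while a colleague changes the roll. Leave the other printer shut and the things around it where they are.

Things in the scene. Friction and masses are not known exactly. Their poses are not given: they have to be found in the camera images.
- cover_a (a joint): opening angle (rad) of the left-hand (+y) printer's cover: 0 shut, grows as its front swings up and back, stop at 1.95. Plain hinge, hardly any friction, no latch, spring or stay. Cover 0.32 kg, give or take a third. Below 1.50 it falls shut, above 1.50 it falls backwards on to its stop; at 1.50 its weight stands over the hinge: the balance point.
- shell_a: the left-hand (+y) printer's cover: white, with an arched clear window, 124 mm wide, front edge 160 mm ahead of the hinge. Origin on the hinge axis, mid-width, always 105 mm above the bench. Shut: x points level to the printer's rear (away from the finger grip), y along the hinge to the printer's left (+y), z up; it turns with the cover about y.
- grip_a (a point): place to hold the left-hand (+y) cover's finger grip: a flat tongue 36 mm wide (y), 36 long, 10 thick, jutting forward from mid front edge; this point is 26 mm ahead of that edge and of the printer's front face, mid-thickness. It is 186 mm ahead of the hinge and, shut, 3 mm below it. Free all round; pinched by its two sides from above it pivots between the fingers. Axes as the cover's.
- bay_a (a point): middle of the roll bay (on the spindle line) of the left-hand (+y) label printer, 82 mm above the printer's foot, under the clear window. The printer is a white desktop unit, 130 mm wide, 210 mm long, 100 mm high at the side walls and 147 mm over the arch, front towards the robot, fixed.
- cover_b (a joint): opening angle (rad) of the right-hand (-y) printer's cover: 0 shut, grows as its front swings up and back, stop at 1.95. Plain hinge, hardly any friction, no latch, spring or stay. Cover 0.32 kg, give or take a third. Below 1.50 it falls shut, above 1.50 it falls backwards on to its stop; at 1.50 its weight stands over the hinge: the balance point.
- shell_b: the right-hand (-y) printer's cover: white, with an arched clear window, 124 mm wide, front edge 160 mm ahead of the hinge. Origin on the hinge axis, mid-width, always 105 mm above the bench. Shut: x points level to the printer's rear (away from the finger grip), y along the hinge to the printer's left (+y), z up; it turns with the cover about y.
- grip_b (a point): place to hold the right-hand (-y) cover's finger grip: a flat tongue 36 mm wide (y), 36 long, 10 thick, jutting forward from mid front edge; this point is 26 mm ahead of that edge and of the printer's front face, mid-thickness. It is 186 mm ahead of the hinge and, shut, 3 mm below it. Free all round; pinched by its two sides from above it pivots between the fingers. Axes as the cover's.
- bay_b (a point): middle of the roll bay (on the spindle line) of the right-hand (-y) label printer, 82 mm above the printer's foot, under the clear window. The printer is a white desktop unit, 130 mm wide, 210 mm long, 100 mm high at the side walls and 147 mm over the arch, front towards the robot, fixed.
- core_center (a point): middle of the bare cardboard core, 33 mm in diameter and 57 mm wide, that is all that is left on the spindle of one of the two printers; it coincides with that printer's bay point. That printer is the one that has run out. Seen through the clear window.
- roll_center (a point): middle of the full roll of white labels, 90 mm in diameter and 55 mm wide, on the spindle of the other printer; it coincides with that printer's bay point. Seen through the clear window.
- tube_rack: bystander: white rack, 150 by 60 mm, of capped blood tubes, 104 mm high, loose, left of the printers; origin under its middle
- spare_roll: bystander: fresh roll of labels standing flat on the bench right of the printers, 90 mm in diameter, 55 mm high, loose; origin under its middle
- scanner: bystander: dark hand scanner lying on the bench right of the printers, about 100 by 140 mm, 34 mm high, loose; its head lies 55 mm along x from its origin

How it is judged:
On the way:
1. the cover of the printer with the bare core is lifted (past 0.4 rad) with the fingers on it (((horizontal distance between core_center and bay_a below 0.05 m and value of joint cover_a above 0.4 rad and contact force between the fingers and shell_a above 0.03 N) or (horizontal distance between core_center and bay_b below 0.05 m and value of joint cover_b above 0.4 rad and contact force between the fingers and shell_b above 0.03 N))), for 0.1 s.
At the end, for the whole second after the job is handed in: The cover of the printer that holds the bare core stands within 0.12 rad of its balance angle of 1.50 rad, still (under 0.1 rad/s), with the fingers touching it; the other printer's cover is shut (below 0.05 rad) (((horizontal distance between core_center and bay_a below 0.05 m and value of joint cover_a between 1.38 and 1.62 rad and velocity of joint cover_a between -0.1 and 0.1 rad/s and contact force between the fingers and shell_a above 0.03 N and value of joint cover_b below 0.05 rad) or (horizontal distance between core_center and bay_b below 0.05 m and value of joint cover_b between 1.38 and 1.62 rad and velocity of joint cover_b between -0.1 and 0.1 rad/s and contact force between the fingers and shell_b above 0.03 N and value of joint cover_a below 0.05 rad))); the arm keeps its last pose, push and grip.
It fails at once if the cover of the printer with the full roll is opened (more than 0.1 rad) ((horizontal distance between core_center and bay_a below 0.05 m and value of joint cover_b above 0.1 rad) or (horizontal distance between core_center and bay_b below 0.05 m and value of joint cover_a above 0.1 rad)).
It fails at once if a cover goes far over its balance point (past 1.8 rad) and drops backwards (value of joint any of cover_a, cover_b above 1.8 rad).
It fails at once if a cover is flung or dropped (turns faster than 3 rad/s) (velocity of joint any of cover_a, cover_b above 3 rad/s or velocity of joint any of cover_a, cover_b below -3 rad/s).
It fails at once if the tube rack, spare roll or scanner is shifted by more than 20 mm (distance of any of tube_rack, spare_roll, scanner from where it was at the start of the episode above 0.02 m).
It also fails if it takes over 42 s, if anything falls off the work surface, if the arm or the gripper's body presses on something with over 40 N, if the wrist force passes 120 N, or if a joint passes its speed limit or range.

## Working session

There is one attempt and no reset: what is moved stays moved. The work goes in short steps, each a Python script; the robot and the scene stay as the last script left them, time stands still between calls to the robot, and variables do not carry over. Pictures are saved under pics/ and viewed, at most 10 in all, crops included, and the job is handed in when it is done.

```bash
mkdir -p pics; python3 - <<'E'
from bench import manip
import cv2,numpy as np
for c in("scene","top"):
    p,d=manip.grab_frame(c); cv2.imwrite(f"pics/{c}0.png",p[:,:,::-1]); np.save(f"pics/{c}0d.npy",d)
    k=manip.get_calibration(c); print(c,k)
    for n in("shell_a","grip_a","core_center","roll_center","tube_rack","spare_roll","scanner"):
        print(n,[(np.round(o["at"],3).tolist(),round(o["confidence"],2)) for o in manip.look_for(c,n)])
print(manip.current_time())
E
```

```text
scene {'camera_matrix': array([[423.61900113,   0.        , 284.59971776],
       [  0.        , 423.61900113, 209.75328932],
       [  0.        ,   0.        ,   1.        ]]), 'k1': -0.09456634493815654, 'R': array([[ 0.12904589,  0.99150823, -0.0160807 ],
       [ 0.5788779 , -0.08848823, -0.81059867],
       [-0.80513821,  0.09529567, -0.58538124]]), 't': array([-0.09204964, -0.26663487,  1.36089657])}
shell_a [([0.618, -0.093, 0.136], 0.85), ([0.647, 0.095, 0.133], 0.78)]
grip_a [([0.646, 0.098, 0.138], 0.95), ([0.621, -0.097, 0.136], 0.66)]
core_center [([0.648, -0.096, 0.091], 0.48)]
roll_center []
tube_rack [([0.682, 0.25, 0.058], 0.63), ([0.649, -0.096, 0.093], 0.38), ([0.646, 0.096, 0.13], 0.23)]
spare_roll [([0.539, -0.247, 0.054], 0.79)]
scanner [([0.661, -0.316, 0.032], 0.95)]
top {'camera_matrix': array([[455.09676874,   0.        , 271.41545616],
       [  0.        , 455.09676874, 201.14570924],
       [  0.        ,   0.        ,   1.        ]]), 'k1': -0.0193245229844586, 'R': array([[ 0.0194346 , -0.99966599,  0.01703515],
       [-0.98358501, -0.0221736 , -0.17907778],
       [ 0.1793957 , -0.01327521, -0.98368743]]), 't': array([0.01088647, 0.59586316, 1.02559747])}
shell_a [([0.587, 0.107, 0.134], 0.87), ([0.558, -0.09, 0.136], 0.64)]
grip_a [([0.586, 0.107, 0.135], 0.84), ([0.56, -0.091, 0.133], 0.8), ([0.6, 0.1, 0.114], 0.51)]
core_center []
roll_center [([0.537, -0.088, 0.096], 0.57), ([0.558, -0.085, 0.135], 0.18)]
tube_rack [([0.646, 0.252, 0.051], 0.64)]
spare_roll [([0.507, -0.247, 0.059], 0.63)]
scanner [([0.596, 0.102, 0.112], 0.54), ([0.507, -0.245, 0.059], 0.34)]
0.8
```

View pics/scene0.png

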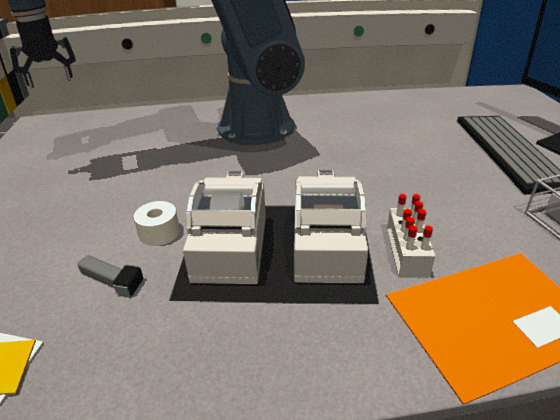

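View pics/top0.png

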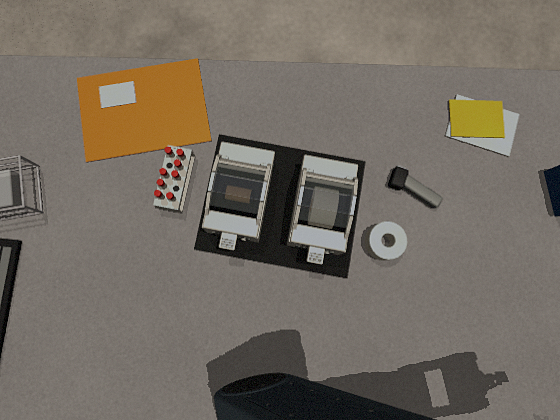

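```bash
cat > h.py <<'E'
from bench import manip
import numpy as np,cv2
def cloud(c,d):
    k=manip.get_calibration(c);K=k["camera_matrix"]
    v,u=np.mgrid[0:420,0:560]
    pts=np.stack([u,v],-1).reshape(-1,1,2).astype(float)
    s=cv2.undistortPoints(pts,K,np.array([k["k1"],0,0,0,0.]),None).reshape(420,560,2)
    C=np.dstack([s*d[...,None],d])
    P=(C-k["t"])@k["R"]
    P[d==0]=np.nan
    return P
def pix(c,X):
    k=manip.get_calibration(c)
    return cv2.projectPoints(np.atleast_2d(X).astype(float),cv2.Rodrigues(k["R"])[0],k["t"],k["camera_matrix"],np.array([k["k1"],0,0,0,0.]))[0].reshape(-1,2)
E
python3 - <<'E'
from h import *
np.set_printoptions(precision=3,suppress=True)
for c,box in(("top",(225,255,205,250)),("scene",(165,185,312,342))):
    d=np.load(f"pics/{c}0d.npy");P=cloud(c,d)
    r0,r1,c0,c1=box
    Z=P[r0:r1,c0:c1]
    print(c);print((Z[::2,::3,2]*1000).round())
    m=(Z[...,2]>.095)&(Z[...,2]<.115)
    print("tongue x range rows",[(r0+i,int(m[i].sum()),np.nanmean(Z[i][m[i]],0)) for i in range(len(m)) if m[i].any()])
for c,u,v in (("top",388,241),("scene",157,222),("top",228,241),("top",316,255),("scene",326,173),("scene",236,174)):
    print(c,u,v,cloud(c,np.load(f"pics/{c}0d.npy"))[v,u])
im=cv2.imread("pics/top0.png")[130:270,190:370]
cv2.imwrite("pics/topc.png",cv2.resize(im,None,fx=4.2,fy=4.2,interpolation=cv2.INTER_CUBIC))
E
```

```text
top
[[114. 112. 114. 111. 111. 111. 111. 112. 111. 110. 111. 108. 113. 113.
  116.]
 [112. 113. 113. 112. 108. 110. 112. 110. 113. 113. 111. 112. 111. 111.
  110.]
 [ 85. 100. 109. 110. 113. 115. 107. 113. 112. 112. 112. 112. 112. 109.
  110.]
 [ 35.  57.  70.  82.  91. 106. 111. 111. 108. 110. 111. 113. 112. 113.
  113.]
 [  3.  -2.  14.  55.  nan  59. 105. 104. 104. 105. 111. 109. 112. 112.
  110.]
 [  0.   2.   3.   0.   1.   9. 106.  99. 106. 102. 108.  91. 106. 111.
  112.]
 [  2.  -2.  -3.  -0.   1.  -0. 105. 109. 107. 104. 110.  57.  61.  72.
   84.]
 [ -1.   5.   4.  -1.   5. 106. 106. 107. 106. 108. 105.   1.  50.  49.
   61.]
 [  4.   3.   1.  -1.   3.  99. 103. 104. 104. 107. 106.   2.   4.  -2.
    4.]
 [  5.   0.   1.   2.  -1. 106. 107. 106. 106. 106. 105.   3.   0.   1.
   -1.]
 [  1.   2.  -3.  -1.   2. 107. 104. 107. 107. 105. 103.   1.   1.   2.
    2.]
 [  1.  -1.   0.   2.   3. 102. 104. 104. 106. 106.   1.  -1.   2.   4.
    2.]
 [ -0.   2.   4.  -0.   1.   2.   2.  99. 102. 105.   2.   3.   2.   3.
    5.]
 [  3.  -1.   0.   2.  -0.   4.   1.  -1.  -2.  -2.   3.
[... 1790 characters left out ...]
171, 17, array([0.486, 0.12 , 0.109])), (172, 17, array([0.49 , 0.119, 0.109])), (173, 17, array([0.494, 0.118, 0.109])), (174, 16, array([0.497, 0.118, 0.108])), (175, 17, array([0.5  , 0.117, 0.108])), (176, 30, array([0.514, 0.117, 0.113])), (177, 29, array([0.519, 0.116, 0.114])), (178, 28, array([0.523, 0.116, 0.114])), (179, 29, array([0.526, 0.113, 0.114])), (180, 28, array([0.531, 0.113, 0.114])), (181, 29, array([0.534, 0.112, 0.114])), (182, 28, array([0.538, 0.111, 0.114]))]
top 388 241 [ 0.512 -0.267 -0.   ]
scene 157 222 [ 0.545 -0.243  0.056]
top 228 241 [0.494 0.118 0.11 ]
top 316 255 [ 0.467 -0.077  0.103]
scene 326 173 [0.493 0.12  0.108]
scene 236 174 [ 0.468 -0.072  0.109]
```

View pics/topc.png

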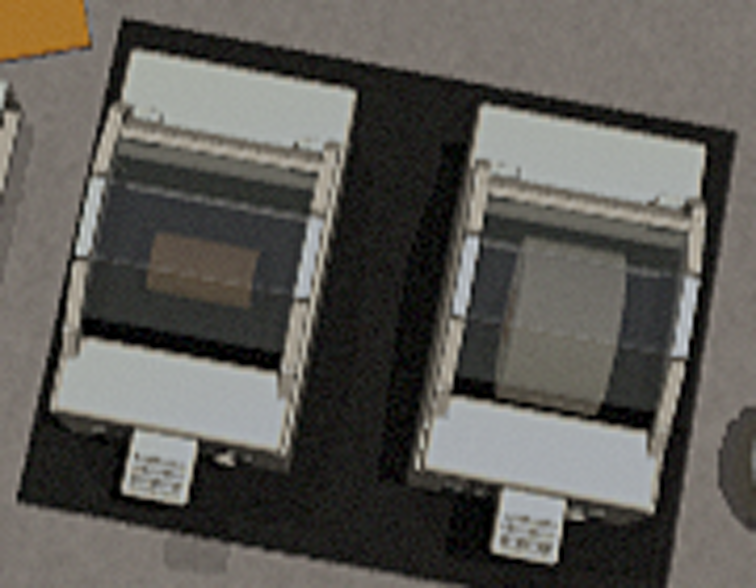

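```bash
python3 - <<'E'
from h import *
np.set_printoptions(precision=4,suppress=True)
for c in("top","scene"):
    P=cloud(c,np.load(f"pics/{c}0d.npy")); Q=P.reshape(-1,3)
    for s,g in((1,(.493,.119)),(-1,(.467,-.075))):
        def near(z0,z1,x0,x1):
            dx=Q[:,0]-g[0];dy=Q[:,1]-g[1]
            f=np.array([.991,-.134]);l=dx*f[0]+dy*f[1];w=dx*.134+dy*.991
            return Q[(Q[:,2]>z0)&(Q[:,2]<z1)&(l>x0)&(l<x1)&(abs(w)<.09)]
        B=near(.085,.16,.02,.25)[:,:2]*1000
        T=near(.095,.116,-.03,.006)[:,:2]*1000
        print(c,s,"body",cv2.minAreaRect(B.astype(np.float32)),"tongue",cv2.minAreaRect(T.astype(np.float32)),T.mean(0),len(T))
        # lateral mid per slice -> centre line
        f=np.array([.991,-.134]);n=np.array([.134,.991]);r=(B-np.array(g)*1000)
        l=r@f;w=r@n;mid=[]
        for a in range(30,160,6):
            k=(l>a)&(l<a+6)
            if k.sum()>10: mid.append((a+3,(np.percentile(w[k],1)+np.percentile(w[k],99))/2,np.ptp(np.percentile(w[k],[1,99]))))
        mid=np.array(mid);print(" centre line fit",np.polyfit(mid[:,0],mid[:,1],1),"width",np.median(mid[:,2]))
print(pix("top",[.493,.119,.107]))
E
```

```text
top 1 body ((615.6466674804688, 99.32404327392578), (130.07345581054688, 210.33956909179688), 80.52214050292969) tongue ((487.785888671875, 120.58639526367188), (35.670082092285156, 22.6776180267334), 80.89717102050781) [487.6565 120.1817] 170
 centre line fit [-0.0393  0.1353] width 124.74724648542862
top -1 body ((588.6980590820312, -96.11561584472656), (130.26609802246094, 209.48098754882812), 80.72254943847656) tongue ((461.1976623535156, -75.2130355834961), (35.90204620361328, 23.46136474609375), 80.3815689086914) [460.9495 -74.7147] 174
 centre line fit [-0.0223 -0.3652] width 124.19709539463159
scene 1 body ((617.693359375, 97.81962585449219), (129.98863220214844, 212.63316345214844), 81.55977630615234) tongue ((489.1271057128906, 119.76805114746094), (35.945343017578125, 19.458480834960938), 84.15978240966797) [489.3887 119.1127] 81
 centre line fit [-0.0341 -0.1825] width 122.27555167896776
scene -1 body ((590.51953125, -96.22065734863281), (128.93447875976562, 211.8831024169922), 80.62177276611328) tongue ((462.6458740234375, -75.46775817871094), (35.443359375, 20.396886825561523), 82.4389877319336) [463.4868 -75.2427] 86
 centre line fit [-0.0488  4.0471] width 122.79286886213568
[[227.7505 241.4167]]
```

```bash
cat >> h.py <<'E'
yaw=np.radians(-9.4);f=np.array([np.cos(yaw),np.sin(yaw),0]);n=np.array([-f[1],f[0],0])
G=np.array([.487,.120,.102]);H=G+.186*f;H[2]=.105
Zd=np.array([0,0,-1.])
def R0(s=1): y=s*n; return np.column_stack([np.cross(y,Zd),y,Zd])
def tcp(th):
    a=th-.0161
    return H-.186*np.cos(a)*f+np.array([0,0,.186*np.sin(a)])+.019*Zd
E
python3 - <<'E'
from h import *
np.set_printoptions(precision=3,suppress=True)
for s in(1,-1):
    for th in(0,.7,1.5): print(s,th,tcp(th),manip.inverse_kinematics(tcp(th),R0(s)))
q=[manip.inverse_kinematics(tcp(0),R0(s)) for s in(1,-1)]
s=min((1,-1),key=lambda s:abs(manip.inverse_kinematics(tcp(0),R0(s))[5]))
up=tcp(0)+[0,0,.15]
manip.move_ptp(up,R0(s)); manip.move_l(tcp(0),max_speed=.12)
print(s,manip.current_ee_pos(),manip.current_force())
manip.set_gripper(0.0,60)
print(manip.current_grip_width(),manip.current_grip_force(),manip.current_force(),manip.current_time())
p,_=manip.grab_frame("scene");im=p[60:260,220:440,::-1]
cv2.imwrite("pics/s1.png",cv2.resize(im,None,fx=2.8,fy=2.8))
E
```

```text
1 0 [0.487 0.12  0.083] [ 0.149  0.479  1.895 -0.     0.768 -1.258]
1 0.7 [0.528 0.113 0.204] [ 0.125  0.364  1.707 -0.     1.071 -1.282]
1 1.5 [0.655 0.092 0.271] [ 0.07   0.525  1.288 -0.     1.329 -1.337]
-1 0 [0.487 0.12  0.083] [ 0.149  0.479  1.895 -0.     0.768  1.884]
-1 0.7 [0.528 0.113 0.204] [ 0.125  0.364  1.707 -0.     1.071  1.86 ]
-1 1.5 [0.655 0.092 0.271] [ 0.07   0.525  1.288 -0.     1.329  1.804]
1 [0.487 0.12  0.084] [ 0.533  0.558 -0.229]
0.40699646927875593 59.58865284919739 [-2.935 11.736  6.36 ] 5.2667
```

View pics/s1.png

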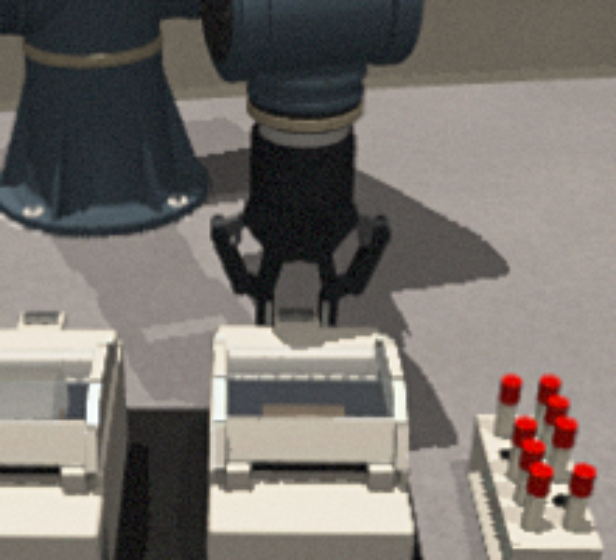

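The fingers straddle the tongue of the bare-core printer: tongue at about (295,315), brown core at (303,410). The grip is good, so I'm lifting part way.

```bash
python3 - <<'E'
from h import *
np.set_printoptions(precision=3,suppress=True)
for th in np.arange(.1,.71,.1):
    manip.move_l(tcp(th),max_speed=.06)
    print(round(th,2),manip.current_force(),manip.current_grip_width(),manip.current_grip_force(),manip.current_time())
p,_=manip.grab_frame("scene");im=p[60:260,220:440,::-1]
cv2.imwrite("pics/s2.png",cv2.resize(im,None,fx=2.8,fy=2.8))
E
```

```text
0.1 [ 4.475 11.211 -5.307] 0.4085063239476505 60.27611017227173 5.775
0.2 [ 5.962 11.642 -5.565] 0.40529721390809703 60.34605860710144 6.2333
0.3 [ 4.974 10.649 -6.926] 0.40395471689566137 60.392045974731445 6.6917
0.4 [ 5.493  9.718 -5.922] 0.4068559632503272 60.516924262046814 7.15
0.5 [ 6.188 11.04  -7.595] 0.4054286153877374 60.591022968292236 7.6083
0.6 [ 6.884 10.279 -6.797] 0.4124498478403726 60.74220836162567 8.0667
0.7 [ 5.545 11.145 -7.727] 0.4096709611966232 60.72657644748688 8.525
```

View pics/s2.png

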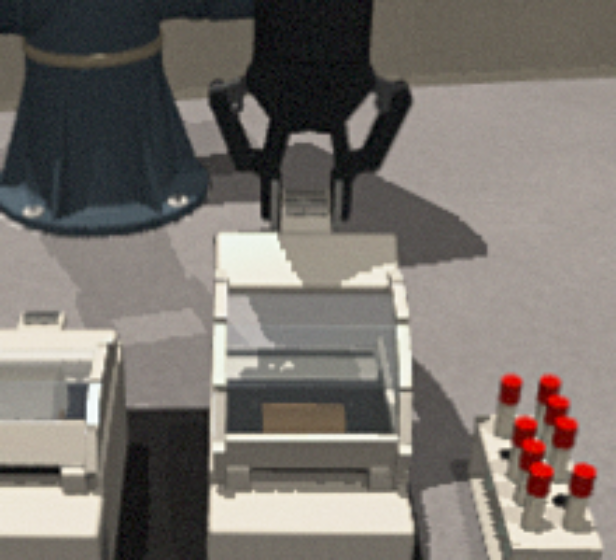

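The cover is up at about 0.7 rad, with the tongue between the pads at (305,205). The other printer is shut and the forces are small, so I'm continuing to 1.5.

```bash
python3 - <<'E'
from h import *
np.set_printoptions(precision=3,suppress=True)
for th in np.arange(.8,1.51,.1):
    manip.move_l(tcp(th),max_speed=.05)
    F=manip.current_force();print(round(th,2),F,manip.current_grip_width(),manip.current_grip_force())
    if np.linalg.norm(F)>45: break
manip.dwell(.5)
print(manip.current_force(),manip.current_ee_pos(),manip.current_time())
p,d=manip.grab_frame("scene");im=p[20:260,180:460,::-1]
cv2.imwrite("pics/s3.png",cv2.resize(im,None,fx=2.5,fy=2.5))
for c in("top","scene"):
    P=cloud(c,manip.grab_frame(c)[1]).reshape(-1,3)
    r=P-H;l=r@f;w=r@n;z=r[:,2]
    m=(abs(w)<.062)&(z>.06)&(z<.155)&(l>-.06)&(l<.08)
    for a in np.arange(.06,.155,.015):
        k=m&(z>a)&(z<a+.015)
        if k.sum()>5: print(c,round(a,3),k.sum(),np.percentile(l[k],[3,50,97]))
E
```

```text
0.8 [ 4.98   9.681 -8.138] 0.4070460580771174 60.82027494907379
0.9 [ 3.564 10.773 -7.912] 0.4062509990809298 60.933083295822144
1.0 [ 3.263 10.025 -6.43 ] 0.40998457395510973 60.950512290000916
1.1 [ 1.698  9.615 -6.4  ] 0.4016540974299048 60.996530055999756
1.2 [ 0.174  8.734 -5.747] 0.40808583228922873 61.00703537464142
1.3 [ 0.541  8.136 -5.01 ] 0.40637430848356226 60.89477777481079
1.4 [ 0.152  8.476 -5.907] 0.40554001551534935 60.76373755931854
1.5 [-1.093  7.789 -3.392] 0.4057134354031276 60.61432063579559
[-1.385  8.544 -4.086] [0.654 0.094 0.27 ] 13.275
scene 0.06 615 [0.027 0.03  0.033]
scene 0.075 674 [0.023 0.027 0.031]
scene 0.09 852 [0.012 0.019 0.026]
scene 0.105 465 [0.007 0.01  0.017]
scene 0.12 654 [-0.011 -0.008  0.007]
scene 0.135 650 [-0.012 -0.01  -0.008]
scene 0.15 217 [-0.014 -0.011 -0.009]
```

View pics/s3.png

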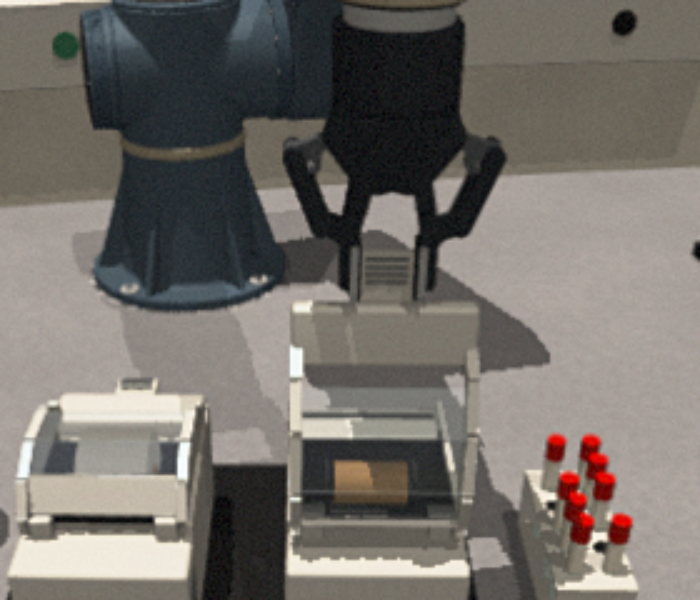

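The cover stands almost upright, with the tongue between the pads at (385,275), the core exposed at (370,480) and the neighbour shut. The depth slope gives about 1.45–1.47 rad, so I'll nudge it slightly and hand in.

```bash
python3 - <<'E'
from h import *
manip.move_l(tcp(1.53),max_speed=.02); manip.dwell(1)
print(manip.current_force(),manip.current_grip_width(),manip.current_grip_force(),manip.current_ee_pos(),manip.current_time())
P=cloud("scene",manip.grab_frame("scene")[1]).reshape(-1,3)
r=P-H;l=r@f;w=r@n;z=r[:,2];k=(abs(w)<.055)&(z>.125)&(z<.157)&(abs(l)<.04)
print("angle",np.pi/2+np.polyfit(z[k],l[k],1)[0],np.median(l[k]))
print(manip.sign_off())
E
```

```text
[-1.99222051  7.703279   -1.87366104] 0.40682825634894837 60.826953649520874 [0.6591173  0.092865   0.27075999] 14.85
angle 1.4741456951364593 -0.005963669566158219
the job is handed in; nothing more can be done
None
```

I swung the cover of the left-hand (+y, bare-core) printer up to about 1.5 rad (last depth reading 1.47) and handed the job in at about 15 s with the fingers still gripping it; no verdict came back, and the other printer was still shut in the last picture.

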